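# Dial open a combination padlock and present it

## Task

The combination padlock lies on its back, locked, in its bench holder. Turn its dial past the clicking notches until the pointer stands in the notch at the light index mark beside the shackle, pull the shackle out to its stop while the lock stays in the holder, then lift the lock out and finish holding it up above the holder, about 20 cm over the table, still and with its shackle open. Do not push the tape roll, the stopwatch or the tin about.

Things in the scene. Friction and masses are not known exactly. Their poses are not given: they have to be found in the camera images.
- lock: Dark steel combination padlock, body 60 x 66 x 26 mm, 0.3 to 0.5 kg in all. Origin: centre of the underside (the back); z points out of the dial face (up while it lies in the holder), x points from the body towards the shackle's bow. The dial turns about z through the centre of the face. The raised light index mark is on the face at x = +26 mm (7 long, 4 wide, 3 mm high), between dial and shackle; short thin ticks mark the other notches.
- dial_grip (a point): Point on the dial's axis at mid height of its black finger bar, 41 mm above the lock's underside. The bar is 34 long (along this frame's x) x 10 wide (y) and stands 16 mm high, from 7 to 23 mm above the face, on a black disc of 40 mm diameter. x points to the end with the light pointer line. Pinch the bar's two long sides from above.
- dial (a joint): Dial angle in rad. 0: pointer at the index mark, the only place where the shackle is free (within about 0.1). Positive is anticlockwise seen from above. It starts at about -0.6 to -1.4 (pointer clockwise of the mark), range -1.6 to 0.5. A spring detent clicks every 0.4 rad (at -1.2, -0.8, -0.4, 0, 0.4), draws the released dial into the nearest notch unless it stands just on a ridge (midway between two), and needs about 0.1 N m to turn past a ridge.
- shackle_bow (a point): Middle of the straight cross bar of the U shackle, an aluminium rod of 8 mm diameter; axes as the lock's (bar along y, straight for 26 mm; legs along x, 48 mm apart). Shut, it lies 76 mm from the lock's centre along x, 46 mm clear of the lock body, 13 mm above the lock's underside and 29 mm above the table; there is no holder under the bow.
- shackle (a joint): How far the shackle is pulled out along the lock's +x, m: 0 shut, 0.022 at its stop (it does not come off). It slides with about 2 N friction once the dial is at 0 and stays where left; at any other notch it is blocked after 1 to 2 mm.
- holder: Bench holder fixed to the table: wooden block 80 x 100 x 16 mm. Origin: centre of its underside; x, y as those of the lock that lies in it. The lock rests on its top, 16 mm above the table, between low lips (7 mm high at both x ends, 11 mm at the sides, 1 to 2 mm play); the front lip passes under the shackle's legs. The lock lifts out upward.
- tape: Bystander: roll of black insulating tape, 66 mm across, 19 mm high, lying flat. Origin: centre of the underside.
- stopwatch: Bystander: black digital stopwatch, 62 x 61 x 17 mm, lying flat. Origin: centre of the underside.
- tin: Bystander: green round tin with a white lid, 59 mm across, 30 mm high. Origin: centre of the underside.
Things that resemble listed ones, but are neither listed nor needed, are in the scene too. Of the things that look like the lock, the larger one is meant.

How it is judged:
By the outcome, as a careful person would: the job done as asked, in the order asked, and still so for the second after the job is handed in, while the arm keeps its last pose, push and grip.
It also fails if it takes over 54 s, if anything falls off the work surface, if the arm or the gripper's body presses on something with over 40 N, if the wrist force passes 120 N, or if a joint passes its speed limit or range.

## Robot

A 7-joint arm with a two-finger parallel gripper is mounted at the origin on a cart in front of the work surface, level with it; the furniture and walls round the work are solid. World frame = base frame: x ahead of the robot, y to its left, z up, the work surface at z = 0. Lengths are in m, angles in rad, forces in N, time in s.
With the tool pointing down it reaches from about 0.35 to 0.9 m from the base axis. Payload 8.1 kg.
Tool frame: the origin (TCP) lies at the very end of the fingers, on their centre line; the grasp point (between the pads) lies 19 mm behind it; z points along the fingers, x is the direction in which the jaws open and shut, and the axes are right-handed (so a half turn about z gives the same grasp; the last joint's range is limited). The gripper opens to 92 mm and grips with 3 to 60 N. Pads are 19 mm wide; open, the fingers measure 130 mm over their backs; the gripper's body (75 mm by 190 mm) begins 47 mm behind the grasp point.
Start: joints at [-1.447, 0.434, 0.025, 1.573, -0.012, 1.134, -0.075], TCP at [0.141, 0.609, 0.227] pointing down, gripper open.
Joint ranges: [-2.62, 2.62], [-0.44, 2.09], [-1.27, 1.32], [0.08, 2.57], [-1.32, 4.46], [0.12, 2], [-2.74, 2.74]. Speed limits (rad/s): [2.22, 2.22, 3.01, 3.01, 3.14, 3.14, 3.14].

## Interface

Orientations are given as a rotation vector (axis times angle).
In Python, from workcell import env gives the robot as it stands.
- The arm moves only by the tool move_arm, never from a script. Its argument "series" is text: rows parted by semicolons, each of 4 numbers parted by spaces: the shift along the tool's x, y, z in mm, then the turn about the tool's z in rad. In form: dx dy dz twist; .... A call has 1 to 12 rows; each row shifts and turns the commanded pose from where the row before left it, along the tool's axes as they then stand; what a row does not reach is not made up. A row lasts 1/12 s, in which the tool goes at most 41.7 mm and 7.16 degrees, less where a joint would pass 70% of its speed; a pose out of reach is approached as far as the arm can. A call is refused whole if a number of a shift passes 41.7 or a number of a turn 0.125, either way. A call with a gripper value outside its range is refused whole. "claw" is the opening, from -1 (shut) to 1 (fully open), so that 0 is half open, set as the call begins (left out, the last holds). The fingers move at their own pace and stop on an object; the grip force is fixed at half the most. Time passes only in rows, so rows that do not move let the fingers close. It gives the time, the measured TCP pose, the force and the opening at its end, in the units of the state.
- env.get_state(): the state, without advancing time (a new reading comes with each control period).
- env.read_camera(name): name is "side" or "top"; returns a dict with "image" (480x640x3 uint8, red, green, blue), "mtx" (3x3 intrinsics, pixels), "rvec" (rotation vector, rad) and "tvec" (3), from world to camera coordinates, as OpenCV has them. Camera axes: x right, y down, z forward; pixel columns grow to the right and rows downward; lengths in m; the calibration is good to about 2 mm. A picture is of the moment at which its call begins. There is no depth.
- env.close_job(): hands the job in, once; it reports no verdict.
The state is a dict: "time_s": time; "joint_positions": joint angles; "qd": joint speeds; "tau": joint torques, N m; "position": TCP position; "tcp_rot": TCP orientation; "contact_force": force on the tool from outside, world axes, zero at the start; "moment": the same for the moment, N m; "gripper_width": opening from 0.0 (shut) to 1.0 (fully open).
Only numpy, scipy, OpenCV 4.12 (cv2) and the standard library are available. Lean on these libraries where they do the work, as an engineer would, in place of code of your own. Each camera call takes 0.05 s, during which the arm holds its last target. There are 200 camera calls.

## Working session

There is one attempt and no reset: what is moved stays moved. The work goes in short steps, Python scripts to look and compute and a tool call to move; the robot and the scene stay as the last step left them, time stands still between calls to the robot, and variables do not carry over. Pictures are saved under pics/ and viewed, about 8 in all and at most 12, crops included, and the job is handed in when it is done.

Besides the shell and the picture viewer there is one more tool, called after "Request:" by a JSON object that holds its "fn" and its "kwargs". move_arm: Moves the arm, as the interface text tells. Its arguments: {"type":"object","properties":{"series":{"type":"string"},"claw":{"type":"number"}},"required":["series"]}

```bash
mkdir -p pics; cat > h.py <<'E'
import numpy as np, cv2
from workcell import env
def cam(n):
    c=env.read_camera(n); c['R']=cv2.Rodrigues(np.array(c['rvec'],float))[0]; c['t']=np.array(c['tvec'],float).ravel(); return c
def ray(c,u,v,z):
    d=c['R'].T@np.linalg.inv(c['mtx'])@np.array([u,v,1.]); o=-c['R'].T@c['t']
    return o+d*(z-o[2])/d[2]
def proj(c,p):
    q=c['mtx']@(c['R']@np.array(p,float)+c['t']); return q[:2]/q[2]
def save(c,f,crop=None,s=1):
    im=c['image'][:,:,::-1]
    if crop: x0,y0,x1,y1=crop; im=im[y0:y1,x0:x1]
    cv2.imwrite(f,cv2.resize(im,None,fx=s,fy=s,interpolation=cv2.INTER_CUBIC))
E
python3 - <<'E'
from h import *
s=env.get_state(); print(s)
for n in ('top','side'):
    c=cam(n); save(c,f'pics/{n}0.png'); print(n,-c['R'].T@c['t'],c['R'][2])
E
```

```text
{'time_s': 0.0, 'joint_positions': array([-1.44659439,  0.43521512,  0.02498842,  1.57412132, -0.01160195,
        1.13398874, -0.07510554]), 'qd': array([ 0.00028592, -0.0004885 , -0.00120992, -0.00054262,  0.00190191,
        0.00070989,  0.0003348 ]), 'tau': array([-4.54718411e-04, -6.67854881e+01,  9.84954759e-01, -3.14470696e+01,
       -6.04967074e-02,  4.26859839e-02,  1.69590294e-04]), 'position': array([0.14048673, 0.60847052, 0.22594066]), 'tcp_rot': array([ 2.45777422e+00,  1.95500276e+00, -1.79695028e-03]), 'contact_force': array([0.04328716, 0.25115266, 0.26437409]), 'moment': array([ 0.01481779,  0.02424296, -0.02437633]), 'gripper_width': 1.0000842419978098}
top [0.28704029 0.07196696 1.16296014] [ 0.18179172  0.01419932 -0.98323453]
side [0.53182123 0.91831054 0.47205037] [-0.03430152 -0.89969964 -0.43515969]
```

View pics/top0.png

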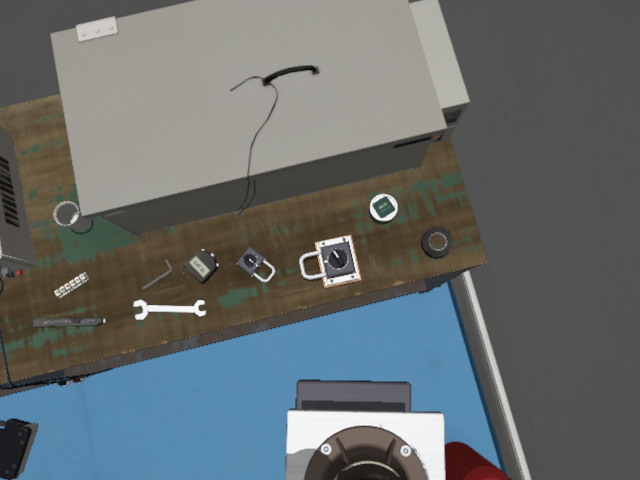

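View pics/side0.png

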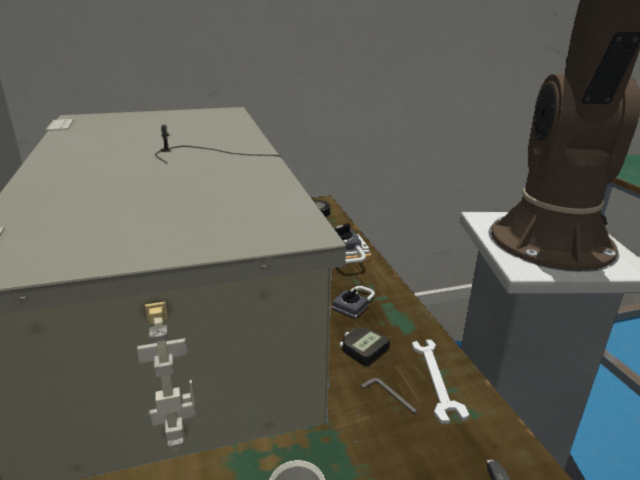

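Two padlock look-alikes: one in the wooden holder at (338,260), which is the larger, and a small one lying loose at (250,260). I choose the one in the holder and check it in a crop.

```bash
python3 - <<'E'
from h import *
c=cam('top'); save(c,'pics/crop1.png',(290,220,370,300),8)
for n,u,v,z in [('dial',338,260,.065),('bow',303,266,.029),('tape',437,242,.019),('sw',201,266,.017),('tin',383,208,.03),('boxbotR',425,165,0),('boxbotL',138,234,0),('boxtopR',443,137,.3),('edgeR',485,262,0),('small',250,260,.02)]: print(n,ray(c,u,v,z).round(3))
# box vertical corner height: top corner vs bottom corner
s=cam('side'); save(s,'pics/crop2.png',(290,190,410,330),5)
print(proj(s,ray(c,338,260,.065)))
E
```

```text
dial [0.453 0.061 0.065]
bow [0.445 0.133 0.029]
tape [ 0.502 -0.148  0.019]
sw [0.443 0.349 0.017]
tin [ 0.571 -0.033  0.03 ]
boxbotR [ 0.678 -0.129  0.   ]
boxbotL [0.513 0.494 0.   ]
boxtopR [ 0.626 -0.107  0.3  ]
edgeR [ 0.464 -0.253  0.   ]
small [0.457 0.245 0.02 ]
[343.78393179 225.1543276 ]
```

View pics/crop1.png

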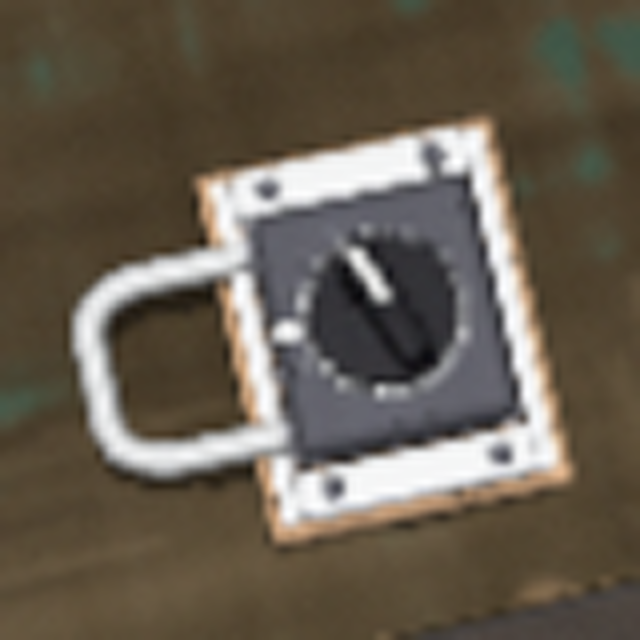

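```bash
python3 - <<'E'
from h import *
c=cam('top'); im=c['image']
P=lambda u,v,z: ray(c,290+u/8-.44,220+v/8-.44,z)
hc=[P(*p,.016) for p in [(200,185),(490,120),(570,475),(275,540)]]
print('holder ctr',np.mean(hc,0).round(4),'sides',[np.linalg.norm(hc[i]-hc[(i+1)%4]).round(4) for i in range(4)])
for a,b in ((1,0),(2,3),(3,0),(2,1)): d=hc[b]-hc[a]; print('ang',np.degrees(np.arctan2(d[1],d[0])).round(1))
fc=[P(*p,.042) for p in [(243,217),(470,175),(525,415),(295,462)]]
print('face ctr',np.mean(fc,0).round(4),'sides',[np.linalg.norm(fc[i]-fc[(i+1)%4]).round(4) for i in range(4)])
ctr=P(385,312,.049); idx=P(288,332,.045); bow=P(95,378,.029)
print(ctr,idx,bow)
for q in (idx,bow): d=q-ctr; print(np.linalg.norm(d[:2]),np.degrees(np.arctan2(d[1],d[0])))
a,b=P(350,250,.065),P(425,362,.065); d=a-b; print('bar',(a+b)/2,np.linalg.norm(d),np.degrees(np.arctan2(d[1],d[0])))
# light-pixel mask contour in holder: minAreaRect
hsv=cv2.cvtColor(im,cv2.COLOR_RGB2HSV)
sub=im[220:300,290:370].astype(int); m=((sub.min(2)>140)).astype(np.uint8)
ys,xs=np.nonzero(m); k=xs<22
print('bow mask',P(0,0,0)[:0], xs[k].min(), [ (x,ys[(xs==x)].min(),ys[xs==x].max()) for x in range(8,24,2) if (xs==x).any()])
E
```

```text
holder ctr [0.4593 0.0612 0.016 ] sides [np.float64(0.079), np.float64(0.0969), np.float64(0.0791), np.float64(0.0965)]
ang 103.8
ang 103.4
ang 13.0
ang 13.0
face ctr [0.4586 0.0616 0.042 ] sides [np.float64(0.0598), np.float64(0.0641), np.float64(0.0602), np.float64(0.0652)]
[0.45869291 0.06117642 0.049     ] [0.45370729 0.08598197 0.045     ] [0.44317784 0.13619236 0.029     ]
0.025301612673244787 101.3643501571994
0.0766035859036236 101.68536431995423
bar [0.45780461 0.06074484 0.065     ] 0.03427244136520229 34.32538497509985
bow mask [] 9 [(10, np.int64(37), np.int64(47)), (12, np.int64(35), np.int64(54)), (14, np.int64(34), np.int64(57)), (16, np.int64(33), np.int64(57)), (18, np.int64(33), np.int64(58)), (20, np.int64(32), np.int64(58)), (22, np.int64(32), np.int64(58))]
```

```bash
cat >> h.py <<'E'
def go(x,y,z,yaw,n=1):
    "tool-frame shift (mm) and twist to put TCP at x,y,z with jaw axis at yaw deg; total and per row for n rows"
    s=env.get_state(); R=cv2.Rodrigues(np.array(s['tcp_rot'],float))[0]
    d=R.T@(np.array([x,y,z])-s['position'])*1000
    cur=np.degrees(np.arctan2(R[1,0],R[0,0])); tw=-np.radians((yaw-cur+180)%360-180)
    print('t',round(s['time_s'],2),'pos',s['position'].round(4),'yaw',cur.round(1),'z',R[:,2].round(3),'F',s['contact_force'].round(1),'g',round(s['gripper_width'],3),'j',s['joint_positions'].round(2))
    print('total',d.round(1),round(tw,3),' row',(d/n).round(2),round(tw/n,4))
E
python3 -c "
from h import *
go(.459,.061,.20,-55.7,24)"
```

```text
t 0.25 pos [0.1406 0.6088 0.2264] yaw 77.0 z [-0.    -0.001 -1.   ] F [0.6 0.4 0.9] g 1.003 j [-1.45  0.43  0.03  1.57 -0.01  1.13 -0.08]
total [-462.1  433.5   26.7] 2.316  row [-19.25  18.06   1.11] 0.0965
```

Request:
{"fn": "move_arm", "kwargs": {"series": "-12 11 0 0;-20 19 1 0;-26 24 2 0;-26 24 2 0;-26 24 2 0;-26 24 2 0;-26 24 2 0;-26 24 2 0;-26 24 2 0;-26 24 2 0;-26 24 2 0;-26 24 2 0", "claw": -0.2}}

```text
time_s: 1.25
position: [0.3385, 0.2622, 0.2058]
tcp_rot: [-2.458, -1.956, -0.001]
contact_force: [0.6, -0.4, 0.1]
gripper_width: 0.403
```

Request:
{"fn": "move_arm", "kwargs": {"series": "-26 24 1 0;-26 24 1 0;-26 24 1 0;-26 24 0 0;-26 24 0 0;-20 19 0 0;-12 11 0 0;0 0 0 0.06;0 0 0 0.12;0 0 0 0.12;0 0 0 0.12;0 0 0 0.12"}}

```text
time_s: 2.25
position: [0.4477, 0.0721, 0.2028]
tcp_rot: [-2.895, -1.22, -0.0]
contact_force: [-0.5, 0.4, -0.1]
gripper_width: 0.401
```

```bash
python3 -c "
from h import *
go(.459,.061,.15,-55.7,15)"
```

```text
t 2.25 pos [0.4477 0.0721 0.2028] yaw 45.7 z [ 0.  0. -1.] F [-0.5  0.4 -0.1] g 0.401 j [-0.66  0.18  0.45  2.03 -0.1   0.95  0.64]
total [-0.  15.8 52.8] 1.77  row [-0.    1.06  3.52] 0.118
```

Request:
{"fn": "move_arm", "kwargs": {"series": "0 8 0 0.118;0 0 4 0.118;0 0 4 0.118;0 0 4 0.118;0 0 4 0.118;0 0 4 0.118;0 0 4 0.118;0 0 4 0.118;0 0 4 0.118;0 0 4 0.118;0 0 4 0.118;0 0 4 0.118"}}

```text
time_s: 3.25
position: [0.4534, 0.0667, 0.1586]
tcp_rot: [-2.993, 0.955, -0.0]
contact_force: [-0.9, -0.1, 0.0]
gripper_width: 0.397
```

Request:
{"fn": "move_arm", "kwargs": {"series": "0 0 4 0.118;0 0 4 0.118;0 0 2 0.118;0 0 0 0;0 0 0 0"}}

```text
time_s: 3.67
position: [0.4533, 0.0667, 0.1487]
tcp_rot: [2.785, -1.454, -0.0]
contact_force: [-0.5, -0.5, 0.1]
gripper_width: 0.398
```

```bash
python3 -c "
from h import *
go(.459,.061,.052,-55.7)
c=cam('top');save(c,'pics/top1.png',(270,200,400,310),6); s=cam('side'); save(s,'pics/side1.png',(290,170,410,290),5)
for p in [(.459,.061,.065),(.443,.136,.029)]: print(proj(c,p),proj(s,p))"
```

```text
t 3.67 pos [0.4533 0.0667 0.1487] yaw -55.1 z [-0. -0. -1.] F [-0.5 -0.5  0.1] g 0.398 j [-0.89  0.31  0.79  2.11 -0.3   0.83 -0.88]
total [ 7.9 -1.4 96.7] 0.01  row [ 7.87 -1.43 96.69] 0.0098
[337.86785494 257.20621948] [340.87595655 225.22723994]
[301.52511983 266.89619062] [351.66825797 260.34412825]
```

View pics/side1.png

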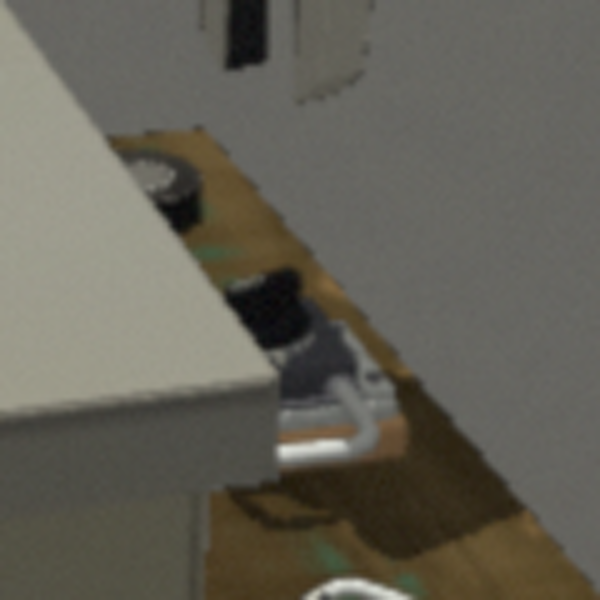

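The side view shows the fingers above the lock, the dial bar at crop (265,290), about where the calibration predicts (254,276). I go down onto the bar.

Request:
{"fn": "move_arm", "kwargs": {"series": "4 -1 4 0.01;4 0 10 0;0 0 12 0;0 0 14 0;0 0 14 0;0 0 12 0;0 0 12 0;0 0 9 0;0 0 6 0;0 0 3 0;0 0 0 0;0 0 0 0"}}

```text
time_s: 4.77
position: [0.459, 0.0605, 0.0529]
tcp_rot: [-2.775, 1.473, -0.0]
contact_force: [-0.4, 0.4, 0.6]
gripper_width: 0.402
```

```bash
python3 -c "
from h import *
go(.459,.061,.052,-55.7)
c=cam('top');save(c,'pics/top2.png',(270,200,400,310),6)"
```

```text
t 4.77 pos [0.459  0.0605 0.0529] yaw -55.9 z [ 0.  0. -1.] F [-0.4  0.4  0.6] g 0.402 j [-0.73  0.48  0.64  2.18 -0.5   0.62 -0.7 ]
total [-0.4 -0.3  0.9] -0.004  row [-0.4  -0.27  0.95] -0.0039
```

View pics/top2.png

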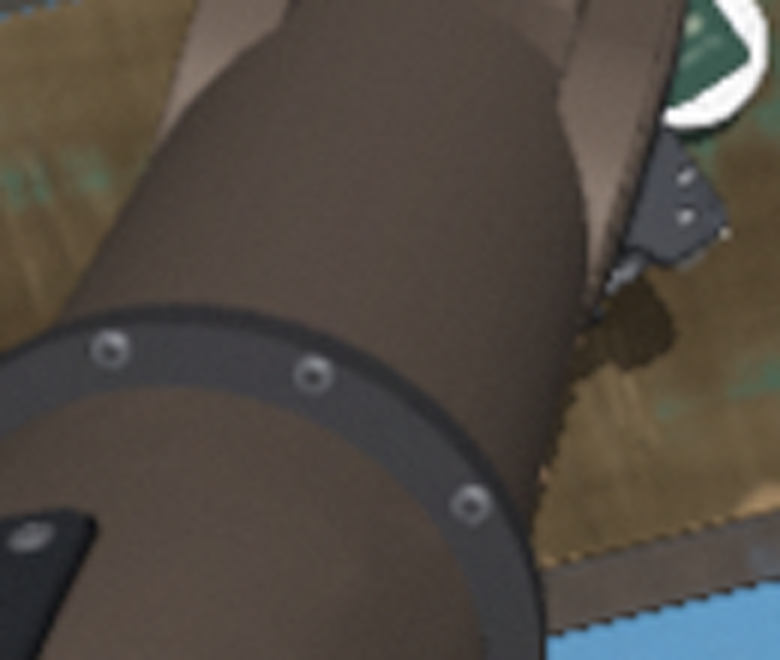

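The arm hides the lock from the top camera; the tin at crop (700,60) is clear of the gripper. I close on the bar.

Request:
{"fn": "move_arm", "kwargs": {"series": "0 0 0 0;0 0 0 0;0 0 0 0;0 0 0 0;0 0 0 0;0 0 0 0", "claw": -1}}

```text
time_s: 5.32
position: [0.4587, 0.0609, 0.0528]
tcp_rot: [-2.775, 1.472, 0.001]
contact_force: [-0.7, 1.0, 2.9]
gripper_width: 0.104
```

Grip at 9.6 mm, so it is on the bar.

Request:
{"fn": "move_arm", "kwargs": {"series": "0 0 0 -0.05;0 0 0 -0.1;0 0 0 -0.12;0 0 0 -0.12;0 0 0 -0.12;0 0 0 -0.12;0 0 0 -0.12;0 0 0 -0.12;0 0 0 -0.12;0 0 0 -0.12;0 0 0 -0.09;0 0 0 0"}}

```text
time_s: 6.32
position: [0.4576, 0.0614, 0.0528]
tcp_rot: [-3.119, -0.362, 0.003]
contact_force: [-4.1, 3.8, 6.1]
gripper_width: 0.104
```

Request:
{"fn": "move_arm", "kwargs": {"series": "0 0 0 0;0 0 0 0;0 0 0 0"}}

```text
time_s: 6.57
position: [0.4577, 0.0613, 0.0528]
tcp_rot: [-3.121, -0.352, 0.003]
contact_force: [-4.3, 4.0, 8.4]
gripper_width: 0.103
```

```bash
python3 -c "
from h import *
go(.459,.061,.0528,13.3); print(env.get_state()['moment'])"
```

```text
t 6.57 pos [0.4577 0.0613 0.0528] yaw 12.9 z [-0.002  0.001 -1.   ] F [-4.3  4.   8.4] g 0.103 j [-0.47  0.43  0.29  2.17 -0.22  0.58  0.21]
total [ 1.2  0.6 -0. ] -0.007  row [ 1.21  0.57 -0.01] -0.0074
[0.72550805 1.04753019 0.01497542]
```

Request:
{"fn": "move_arm", "kwargs": {"series": "0 0 0 0;0 0 0 0;0 0 0 0;0 0 -4 0;0 0 -10 0;0 0 -16 0;0 0 -20 0;0 0 -20 0;0 0 -16 0;-10 0 -10 0.06;-20 0 -5 0.12;-20 0 0 0.12", "claw": -0.3}}

```text
time_s: 7.57
position: [0.41, 0.0538, 0.1555]
tcp_rot: [-3.138, 0.13, -0.005]
contact_force: [-0.1, 0.0, 0.2]
gripper_width: 0.35
```

Request:
{"fn": "move_arm", "kwargs": {"series": "0 0 0 0.12;0 0 0 0.12;0 0 0 0.12;0 0 0 0.12;0 0 0 0.12;0 0 0 0.12;0 0 0 0.12;0 0 0 0.12;0 0 0 0.12;0 0 0 0.12;0 0 0 0.07;0 0 0 0"}}

```text
time_s: 8.57
position: [0.4094, 0.0542, 0.1544]
tcp_rot: [-2.452, 1.962, -0.0]
contact_force: [-0.7, -0.9, -0.2]
gripper_width: 0.346
```

```bash
python3 -c "
from h import *
go(.4415,.135,.016,-76.7)
c=cam('top');save(c,'pics/top3.png',(270,200,400,310),6)"
```

```text
t 8.57 pos [0.4094 0.0542 0.1544] yaw -77.3 z [ 0.001  0.001 -1.   ] F [-0.7 -0.9 -0.2] g 0.346 j [-0.82  0.19  0.66  2.19 -0.16  0.8  -1.41]
total [-71.7 -48.9 138.4] -0.011  row [-71.73 -48.93 138.45] -0.011
```

View pics/top3.png

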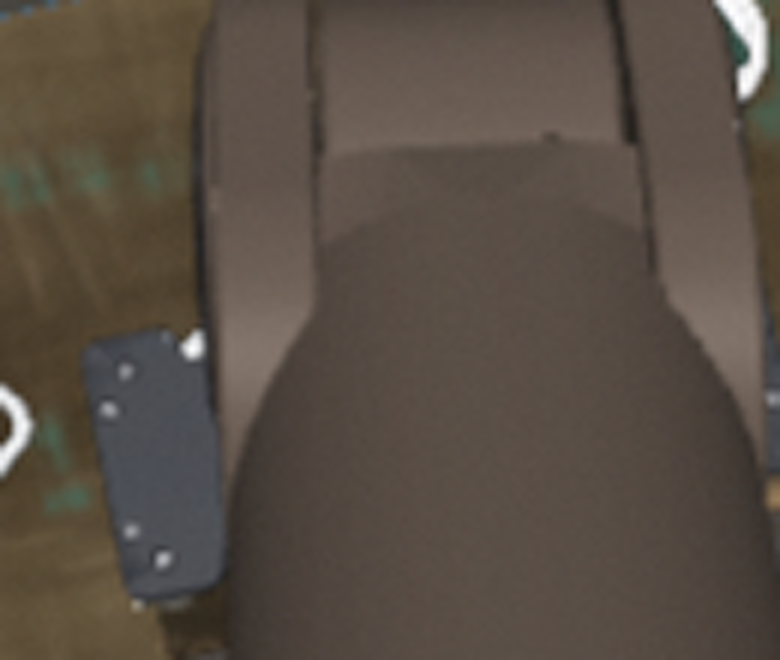

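Request:
{"fn": "move_arm", "kwargs": {"series": "-6 -4 0 0;-12 -8 4 0;-18 -12 8 0;-18 -12 10 0;-12 -8 12 0;-6 -5 14 0;0 0 14 0;0 0 12 0;0 0 8 0;0 0 0 0;0 0 0 0;0 0 0 0", "claw": -0.48}}

```text
time_s: 9.62
position: [0.4415, 0.1356, 0.0721]
tcp_rot: [-2.456, 1.958, -0.0]
contact_force: [-0.3, 0.1, -0.1]
gripper_width: 0.257
```

```bash
python3 -c "
from h import *
go(.442,.136,.018,-77.3)
s=cam('side');save(s,'pics/side3.png',(300,180,420,300),5)"
```

```text
t 9.62 pos [0.4415 0.1356 0.0721] yaw -77.1 z [ 0.001  0.    -1.   ] F [-0.3  0.1 -0.1] g 0.257 j [-0.82  0.42  0.53  2.17 -0.35  0.64 -1.39]
total [-0.2 -0.6 54.1] 0.003  row [-0.23 -0.58 54.14] 0.0034
```

View pics/side3.png

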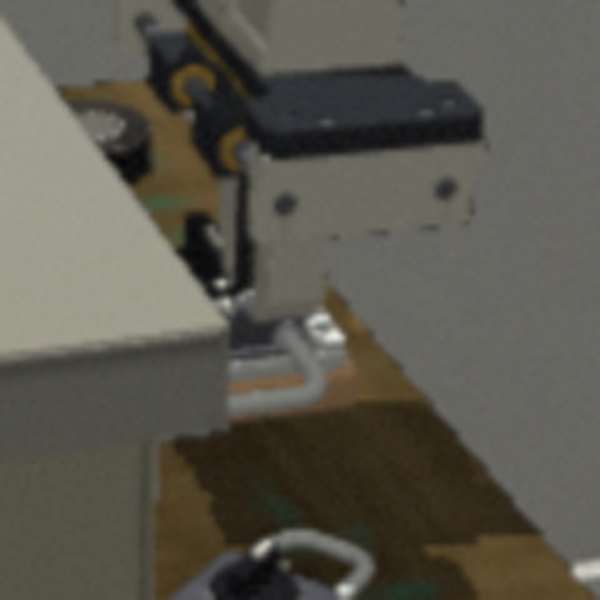

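The side view shows the dial's light pointer at crop (222,285) facing the shackle, and the finger over the bow (320,390). I go down.

Request:
{"fn": "move_arm", "kwargs": {"series": "0 0 6 0;0 0 10 0;0 0 10 0;0 0 10 0;0 0 8 0;0 0 6 0;0 0 4 0;0 0 0 0;0 0 0 0"}}

```text
time_s: 10.42
position: [0.441, 0.1351, 0.0176]
tcp_rot: [2.456, -1.959, -0.0]
contact_force: [-0.7, -0.8, 0.1]
gripper_width: 0.26
```

Request:
{"fn": "move_arm", "kwargs": {"series": "0 0 0 0;0 0 0 0;0 0 0 0;0 0 0 0;0 0 0 0", "claw": -1}}

```text
time_s: 10.83
position: [0.4413, 0.1354, 0.018]
tcp_rot: [-2.456, 1.958, -0.001]
contact_force: [0.2, -0.7, 1.7]
gripper_width: 0.072
```

Request:
{"fn": "move_arm", "kwargs": {"series": "-1 0 0 0;-2 0 0 0;-2 0 0 0;-2 0 0 0;0 0 0 0;0 0 0 0"}}

```text
time_s: 11.33
position: [0.4395, 0.1428, 0.0177]
tcp_rot: [-2.457, 1.957, 0.0]
contact_force: [1.7, 0.7, 1.2]
gripper_width: 0.074
```

Request:
{"fn": "move_arm", "kwargs": {"series": "-2 0 0 0;-2 0 0 0;-2 0 0 0;-2 0 0 0;-2 0 0 0;-2 0 0 0;-1 0 0 0;0 0 0 0;0 0 0 0"}}

```text
time_s: 12.08
position: [0.4365, 0.1553, 0.0177]
tcp_rot: [-2.457, 1.958, 0.001]
contact_force: [1.2, 1.5, 1.5]
gripper_width: 0.073
```

Request:
{"fn": "move_arm", "kwargs": {"series": "-1 0 0 0;-1 0 0 0;0 0 0 0;0 0 0 0"}}

```text
time_s: 12.42
position: [0.436, 0.1566, 0.0177]
tcp_rot: [2.456, -1.958, -0.0]
contact_force: [0.1, -2.1, 1.1]
gripper_width: 0.074
```

Request:
{"fn": "move_arm", "kwargs": {"series": "-1 0 0 0;-1 0 0 0;0 0 0 0;0 0 0 0"}}

```text
time_s: 12.75
position: [0.4356, 0.1585, 0.0177]
tcp_rot: [2.456, -1.958, 0.0]
contact_force: [2.1, -4.3, 0.4]
gripper_width: 0.079
```

Request:
{"fn": "move_arm", "kwargs": {"series": "-1 0 0 0;-0.5 0 0 0;0 0 0 0;0 0 0 0"}}

```text
time_s: 13.08
position: [0.4357, 0.1585, 0.0176]
tcp_rot: [2.454, -1.96, 0.002]
contact_force: [2.7, -8.5, -0.2]
gripper_width: 0.073
```

Request:
{"fn": "move_arm", "kwargs": {"series": "1.5 0 0 0;0 0 0 0;0 0 0 0"}}

```text
time_s: 13.33
position: [0.4357, 0.1585, 0.0177]
tcp_rot: [2.456, -1.959, 0.0]
contact_force: [1.5, -5.5, 0.2]
gripper_width: 0.074
```

Request:
{"fn": "move_arm", "kwargs": {"series": "0 0 0 0;0 0 0 0;0 0 0 0;0 0 -4 0;0 0 -8 0;0 0 -14 0;0 0 -20 0;0 0 -20 0;0 0 -14 0;0 0 -8 0;0 0 0 0;0 0 0 0", "claw": -0.48}}

```text
time_s: 14.33
position: [0.4357, 0.1591, 0.1059]
tcp_rot: [-2.456, 1.957, 0.0]
contact_force: [-0.7, 0.5, -0.5]
gripper_width: 0.259
```

```bash
python3 -c "
from h import *
go(.458,.062,.026,-77)
s=cam('side');save(s,'pics/side4.png',(290,180,410,300),5)
c=cam('top');save(c,'pics/top4.png',(250,200,400,310),5)"
```

```text
t 14.33 pos [0.4357 0.1591 0.1059] yaw -77.1 z [ 0.001  0.001 -1.   ] F [-0.7  0.5 -0.5] g 0.259 j [-0.92  0.36  0.58  2.13 -0.3   0.72 -1.48]
total [99.7  0.  79.9] -0.002  row [9.972e+01 1.000e-02 7.987e+01] -0.0016
```

View pics/side4.png

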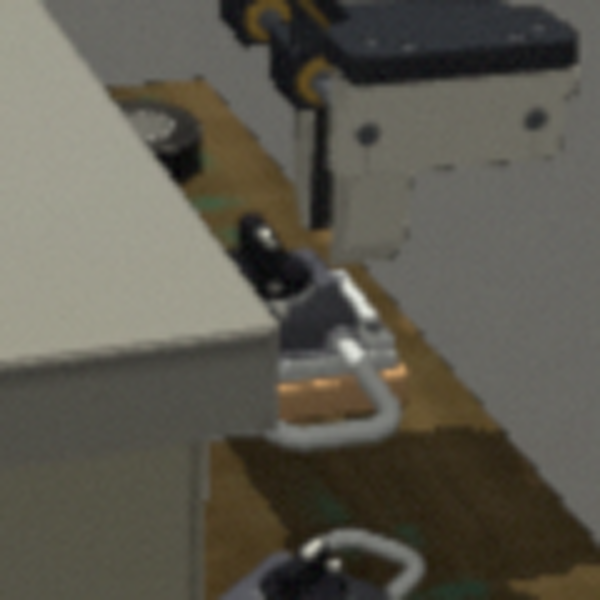

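The shackle is out (bow moved from crop (360,440) to (385,425), leg longer) and the lock is still seated. Now the body grasp across its x ends.

Request:
{"fn": "move_arm", "kwargs": {"series": "6 0 0 0;12 0 0 0;16 0 0 0;18 0 0 0;18 0 0 0;16 0 0 0;9 0 0 0;5 0 0 0;0 0 0 0;0 0 0 0", "claw": 1}}

```text
time_s: 15.27
position: [0.4578, 0.0616, 0.1055]
tcp_rot: [2.456, -1.958, -0.001]
contact_force: [0.7, -0.3, 0.8]
gripper_width: 0.939
```

Request:
{"fn": "move_arm", "kwargs": {"series": "0 0 6 0;0 0 12 0;0 0 14 0;0 0 14 0;0 0 12 0;0 0 10 0;0 0 7 0;0 0 4 0;0 0 0 0;0 0 0 0"}}

```text
time_s: 16.1
position: [0.458, 0.0613, 0.0268]
tcp_rot: [-2.457, 1.958, 0.0]
contact_force: [-0.0, -0.0, 0.4]
gripper_width: 0.999
```

```bash
python3 -c "
from h import *
go(.458,.062,.026,-77)"
```

```text
t 16.1 pos [0.458  0.0613 0.0268] yaw -77.1 z [-0.  0. -1.] F [-0.  -0.   0.4] g 0.999 j [-0.6   0.5   0.47  2.19 -0.44  0.54 -1.14]
total [-0.7 -0.1  0.8] -0.002  row [-0.69 -0.12  0.8 ] -0.0021
```

Request:
{"fn": "move_arm", "kwargs": {"series": "0 0 1 0;0 0 0 0;0 0 0 0;0 0 0 0;0 0 0 0;0 0 0 0", "claw": -1}}

```text
time_s: 16.6
position: [0.4581, 0.0616, 0.0259]
tcp_rot: [-2.456, 1.958, 0.0]
contact_force: [-0.5, 1.6, 2.8]
gripper_width: 0.649
```

Request:
{"fn": "move_arm", "kwargs": {"series": "0 0 0 0;0 0 0 0;0 0 0 0"}}

```text
time_s: 16.85
position: [0.4581, 0.0615, 0.0259]
tcp_rot: [-2.456, 1.958, 0.0]
contact_force: [-1.4, 2.0, 5.7]
gripper_width: 0.652
```

Width is 60.0 mm, the body's length. Lifting.

Request:
{"fn": "move_arm", "kwargs": {"series": "0 0 -1 0;0 0 -2 0;0 0 -3 0;0 0 -4 0;0 0 -5 0;0 0 -6 0;0 0 -6 0;0 0 -7 0;0 0 -8 0;0 0 -8 0;0 0 -8 0;0 0 -8 0"}}

```text
time_s: 17.85
position: [0.458, 0.0613, 0.0927]
tcp_rot: [-2.456, 1.958, -0.0]
contact_force: [-0.8, 0.9, -3.6]
gripper_width: 0.653
```

Request:
{"fn": "move_arm", "kwargs": {"series": "0 0 -12 0;0 0 -14 0;0 0 -14 0;0 0 -14 0;0 0 -14 0;0 0 -14 0;0 0 -12 0;0 0 -9 0;0 0 -7 0;0 0 -5 0;0 0 -3 0;0 0 0 0"}}

```text
time_s: 18.85
position: [0.4581, 0.0613, 0.21]
tcp_rot: [-2.456, 1.958, -0.0]
contact_force: [-0.2, 0.2, -3.5]
gripper_width: 0.651
```

Request:
{"fn": "move_arm", "kwargs": {"series": "0 0 0 0;0 0 0 0;0 0 0 0;0 0 0 0"}}

```text
time_s: 19.18
position: [0.4577, 0.0612, 0.2094]
tcp_rot: [2.456, -1.958, -0.0]
contact_force: [0.7, 0.3, -3.7]
gripper_width: 0.652
```

```bash
python3 -c "
from h import *
go(.458,.062,.21,-77)
s=cam('side');save(s,'pics/side5.png',(240,90,440,310),2.7)
c=cam('top');save(c,'pics/top5.png',(170,160,470,340),2.6)
a=cv2.imread('pics/side5.png');b=cv2.imread('pics/top5.png');cv2.imwrite('pics/end.png',np.hstack([a,cv2.copyMakeBorder(cv2.resize(b,(258*1,155)),0,a.shape[0]-155,0,0,0)]))"
```

```text
t 19.18 pos [0.4577 0.0612 0.2094] yaw -77.1 z [-0.001 -0.    -1.   ] F [ 0.7  0.3 -3.7] g 0.652 j [-0.81  0.2   0.68  2.02 -0.15  0.97 -1.41]
total [-0.8 -0.4 -0.6] -0.002  row [-0.77 -0.43 -0.63] -0.0023
```

View pics/end.png

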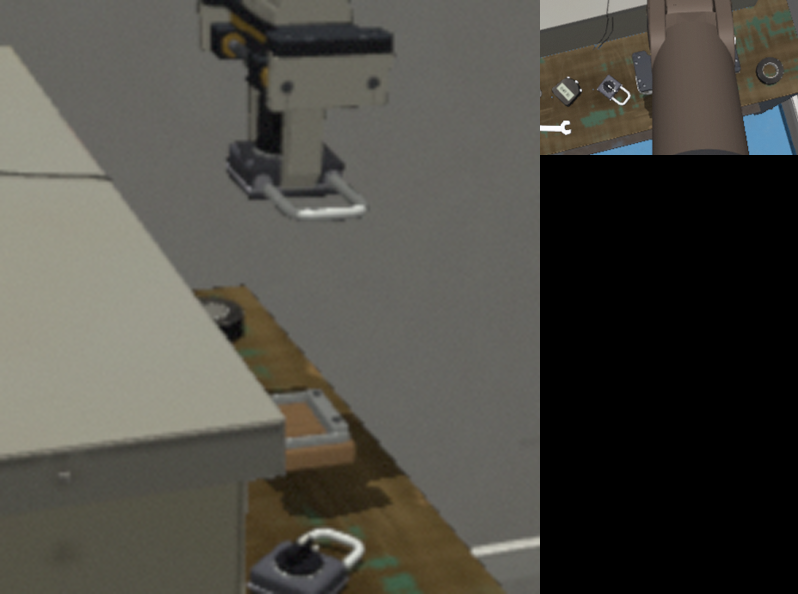

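The lock hangs level in the jaws over the empty holder, with its shackle extended (bow at crop (332,212)). I check the bow's position by projection, then hand in.

```bash
python3 -c "
from h import *
s=cam('side');u=np.array([np.cos(np.radians(102.9)),np.sin(np.radians(102.9)),0]);o=np.array([.458,.0613,.2125])
for e in (.076,.098): print(e,proj(s,o+u*e))
print('seen',240+332/2.7,90+212/2.7); st=env.get_state(); print(abs(st['qd']).max())
env.close_job()"
```

```text
0.076 [357.57061282 164.93695801]
0.098 [361.85183028 169.10620611]
seen 362.96296296296293 168.51851851851853
0.002586750662704539
the job is handed in; nothing more can be done
```

The job is handed in. The lock is held up level over its holder with the shackle open, after 19.2 s of the 54 s allowed.

- **Dial:** I pinched the finger bar of the larger padlock and turned it about 1.2 rad anticlockwise to the index mark. A side picture then showed the pointer facing the shackle.
- **Shackle:** I pulled it until it stopped moving and the force rose to about 8.5 N, with the lock still in the holder. The pull measured 23.7 mm, which is the 22 mm travel plus the lock's play in the holder.
- **Lift:** I gripped the body across its ends (60 mm measured) and lifted it straight up. Its underside is about 20 cm above the table.

**Last checks:**
- **Shackle open:** The bow is seen at pixel (363, 168.5). It should be at (362, 169) when open and (357.6, 165) when shut.
- **Holding still:** The carried weight reads about 3.7 N, and the joints are nearly motionless (at most 0.003 rad/s).
- **Bystanders:** I moved none of them knowingly. In the last picture the tape and stopwatch look undisturbed, but the arm hides the tin; it was in place when last seen, just before the shackle was pulled.
- **Not checked:** I did not look at the dial again after the lift. The shackle's grip width read 6.6 mm instead of the rod's 8 mm, but it did not slip.

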